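# Find the lens cell that holds its glass, by weight

## Robot

A 7-joint arm with a two-finger parallel gripper is mounted at the origin on the work surface. World frame = base frame: x ahead of the robot, y to its left, z up, the work surface at z = 0. Lengths are in mm, angles in rad, forces in N, time in s.
With the tool pointing down it reaches from about 425 to 800 mm from the base axis. Payload 8.3 kg.
Tool frame: the origin (TCP) lies on the centre line of the jaws, within the pads' length; the fingertips stand 25 mm ahead of it and the grasp point (between the pads) lies 6 mm ahead of it; z points along the fingers, y is the direction in which the jaws open and shut (so a half turn about z gives the same grasp; the last joint's range is limited). The gripper opens to 85 mm and grips with 20 to 120 N. Pads are 22 mm wide; open, the fingers measure 114 mm over their backs; the gripper's body (76 mm by 85 mm) begins 54 mm behind the grasp point. The pads swing forward as they close: fully open they stand 13 mm farther back than shut.
Start: joints at [-1.284, 0.383, 0.016, 1.37, -0.006, 1.388, -0.046], TCP at [214.143, 587.152, 256.279] pointing down, gripper open.
Joint ranges: [-2.95, 2.95], [-0.25, 2.06], [-1.52, 1.56], [0.18, 2.33], [-1.44, 4.58], [0.02, 2.06], [-3.01, 3.01]. Speed limits (rad/s): [2.39, 2.39, 3.01, 3.01, 3.14, 3.14, 3.14].

## Interface

Orientations are given as a unit quaternion [w, x, y, z].
In Python, from cell import arm gives the robot as it stands.
- The arm moves only by the tool apply_moves, never from a script. Its argument "rows" is a list of rows, each a list of 2 entries, a list of its own where there are three numbers: the shift along the tool's x, y, z in m, then the turn, a rotation vector about the tool's x, y, z in rad. A call has 1 to 5 rows; each row is the pose to reach, as a shift and turn from the pose commanded when the call began, along the tool's axes at that moment; what a row does not reach only later rows make up. A row lasts 1/10 s, in which the tool goes at most 50 mm and 8.59 degrees, less where a joint would pass 70% of its speed; a pose out of reach is approached as far as the arm can. A call with a gripper value outside its range is refused whole. "hand" is the opening in per cent of the stroke, from 0 (shut) to 100 (fully open), set as the call begins (left out, the last holds). The fingers move at their own pace and stop on an object; the grip force is fixed at half the most. Time passes only in rows, so rows that repeat a pose let the fingers close. It gives the time, the measured TCP pose, the force and the opening at its end, in the units of the state.
- arm.state(): the state, without advancing time (a new reading comes with each control period).
- arm.grab_frame(name): name is "side" or "top" or "wrist"; returns a dict with "img" (400x640x3 uint8, blue, green, red), "vertical_fov" (degrees; the focal length in pixels is half the picture's height over the tangent of half this angle, whatever the lens; pixels are square), "cx", "cy" (the principal point, pixels), "dist_coeffs" ([k1, k2, p1, p2, k3] as OpenCV has them; the pictures are not rectified), "R" (3x3) and "t" (3): a world point X has camera coordinates R X + t. Camera axes: x right, y down, z forward; pixel columns grow to the right and rows downward; lengths in mm; the calibration is good to about 2 mm. A picture is of the moment at which its call begins. There is no depth.
- arm.sign_off(): hands the job in, once; it reports no verdict.
The state is a dict: "time": time; "joint_pos": joint angles; "joint_velocities": joint speeds; "effort": joint torques, N m; "position": TCP position; "orientation": TCP orientation; "force": force on the tool from outside, world axes, zero at the start; "ft_torque": the same for the moment, N m; "width": finger opening in mm.
Only numpy, scipy, OpenCV 4.12 (cv2) and the standard library are available. Lean on these libraries where they do the work, as an engineer would, in place of code of your own. Each camera call takes 0.05 s, during which the arm holds its last target.

## Task

Only one of the two identical closed lens cells has its glass inside, and it is clearly the heavier. Slide the fixture's jaw fully open, lift that cell out to feel its weight and stand it upright in the free part of the tray, then lift the cell that was waiting in the tray to feel its weight too. Finish holding the heavier cell still and upright, centred about 10 cm above the round viewing base, with the lighter one left standing in the tray; keep both cells upright, put them down without dropping them, and leave the other things on the bench where they are.

Things in the scene. Friction and masses are not known exactly. Their poses are not given: they have to be found in the camera images.
- vise: Clamping fixture fixed to the bench: a low grey base plate 240 x 90 x 20 mm (long along its x), with a fixed jaw at its +x end and a sliding jaw on the robot's side. Origin: centre of its underside, on the bench; z up. A lens cell stands on the plate's top face (20 mm above the bench) on the centre line, at about x = +55 mm. The fixed jaw's face is at x = +88.5 mm; both jaws end 42 mm or less above the bench.
- jaw (a joint): Sliding jaw of the fixture, in m: 0 = closed on the cell (it starts within 0.003 of that), 0.045 = fully open (end stop); it moves along the fixture's -x as it opens. It stays where it is left; about 4 N moves it slowly. Its 8 mm thick lip reaches some 6 mm over the cell's foot flange when closed, so the cell cannot be lifted before the jaw is opened.
- jaw_handle (a point): Centre of the top of the sliding jaw's upright handle, 81 mm above the bench: an aluminium post 14 mm (fixture x) x 26 mm (fixture y) and 41 mm high above the jaw block, whose top is 39.5 mm above the bench. With the jaw closed it is 85 mm from the cell's axis.
- cell_fixture: The lens cell that starts in the fixture: an upright closed aluminium cylinder 46 mm in diameter with a dark foot flange 64 mm in diameter and 8 mm thick, 70 mm high overall. Origin: centre of its underside; z up along its axis. Either cell may be the heavier: the lighter weighs 0.14 to 0.24 kg, the heavier 0.33 to 0.50 kg. The content is loose inside by 1.5 mm.
- cell_tray: The lens cell that starts in the tray: same shape, size and origin as cell_fixture.
- tray: Fixed grey tray 220 x 120 mm (long along its x), with a flat floor 20 mm above the bench and a white rim 5 mm wide that stands 6 mm above the floor. Origin: centre of its underside, on the bench; z up. A cell starts in its +x half (x = 35 to 60 mm); the -x half is free: x = -55 mm, y = 0 is a good place for the other cell. A cell counts as in the tray with its axis within 90 mm in x and 40 mm in y of the tray's centre.
- viewer: Fixed round viewing base, white, 90 mm in diameter, with a glass disc on top 35 mm above the bench. Origin: centre of its underside, on the bench; z up.
- dish_near: Glass dish lying near the robot, 84 mm wide; leave it alone. Origin: centre of its underside.
- spacer_ring: Aluminium ring 52 mm wide, 12 mm high, beyond the viewing base; leave it alone. Origin: centre of its underside.
- driver: Screwdriver lying at the left, 160 mm long; leave it alone. Origin: on the bench under its middle.
- spanner: Spanner lying at the right, 150 mm long; leave it alone. Origin: on the bench under its middle.
- jar: Amber jar 60 mm wide, 90 mm high, at the far side of the work area; leave it alone. Origin: centre of its underside.
- beaker: Glass beaker 64 mm wide, 85 mm high, at the far side of the work area; leave it alone. Origin: centre of its underside.
Mind the look-alikes: they are no part of the job. What is shaped like the cell_tray but blue is not meant. What is shaped like the viewer but black is not meant.

How it is judged:
By the outcome, as a careful person would: the job done as asked, in the order asked, and still so for the second after the job is handed in, while the arm keeps its last pose, push and grip.
It also fails if it takes over 72 s, if anything falls off the work surface, if the arm or the gripper's body presses on something with over 40 N, if the wrist force passes 120 N, or if a joint passes its speed limit or range.

## Working session

There is one attempt and no reset: what is moved stays moved. The work goes in short steps, Python scripts to look and compute and a tool call to move; the robot and the scene stay as the last step left them, time stands still between calls to the robot, and variables do not carry over. Pictures are saved under pics/ and viewed, and the job is handed in when it is done.

Besides the shell and the picture viewer there is one more tool, called after "Call:" as a command line: name --argument value ..., lists and objects as JSON in quotes. apply_moves: Moves the arm, as the interface text tells. Its arguments: {"type":"object","properties":{"rows":{"type":"array"},"hand":{"type":"number"}},"required":["rows"]}

```bash
mkdir -p pics; ls
cat > h.py <<'E'
import numpy as np, cv2
from cell import arm
def grab(n,fn):
    f=arm.grab_frame(n); cv2.imwrite('pics/'+fn,f['img'])
    import pickle; pickle.dump(f,open('pics/'+fn+'.pkl','wb')); return f
def K(f):
    h=f['img'].shape[0]; F=h/2/np.tan(np.radians(f['vertical_fov'])/2)
    return np.array([[F,0,f['cx']],[0,F,f['cy']],[0,0,1.]])
def ray(f,uv):
    p=cv2.undistortPoints(np.array(uv,float).reshape(-1,1,2),K(f),np.array(f['dist_coeffs'],float)).reshape(-1,2)
    R=np.array(f['R']);t=np.array(f['t'])
    d=np.c_[p,np.ones(len(p))]@R; return -R.T@t,d
def onz(f,uv,z):
    c,d=ray(f,uv); return c+d*((z-c[2])/d[:,2])[:,None]
def proj(f,X):
    R=np.array(f['R']);t=np.array(f['t'],float)
    return cv2.projectPoints(np.array(X,float).reshape(-1,3),cv2.Rodrigues(R)[0],t,K(f),np.array(f['dist_coeffs'],float))[0].reshape(-1,2)
def load(fn):
    import pickle; return pickle.load(open('pics/'+fn+'.pkl','rb'))
E
python3 - <<'E'
from h import *
for n in('top','side','wrist'):
    f=grab(n,n+'0.png'); print(n,-np.array(f['R']).T@f['t'],f['vertical_fov'],f['dist_coeffs'])
print(arm.state())
E
```

```text
pics
top [3.72968085e+02 4.22391279e-01 1.06274201e+03] 56.43415971176168 [-0.02412198  0.          0.          0.          0.        ]
side [ 209.71203388 -993.65430878 1157.88265399] 43.627769338605624 [-0.0075019  0.         0.         0.         0.       ]
wrist [139.1703901  614.75174248 373.39886146] 63.293113944645924 [-0.04548357  0.          0.          0.          0.        ]
{'time': 0.15, 'joint_pos': array([-1.28388894,  0.38402864,  0.01638017,  1.37086938, -0.00633712,
        1.38818693, -0.04653568]), 'joint_velocities': array([ 0.00178843, -0.00270892, -0.00142585, -0.00219581, -0.00089264,
        0.00140383,  0.00032126]), 'effort': array([ 2.83445952e-03, -6.28158045e+01,  8.46023764e-01, -3.72166300e+01,
        1.67917687e-02,  1.08920090e-02, -3.33027788e-05]), 'position': array([214.03562732, 586.85549242, 255.53842287]), 'orientation': array([-1.38598778e-04,  1.74004728e-01,  9.84744552e-01, -7.09193902e-04]), 'force': array([ 0.06164539, -0.70912773, -0.04620131]), 'ft_torque': array([-0.01176013, -0.02789616, -0.00801312]), 'width': 85.58592150821438}
```

View pics/top0.png

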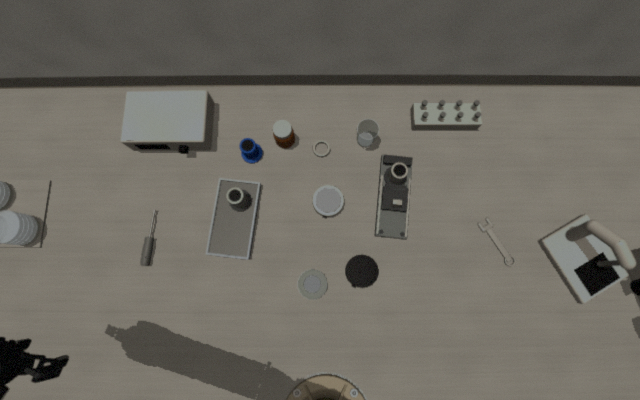

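View pics/side0.png

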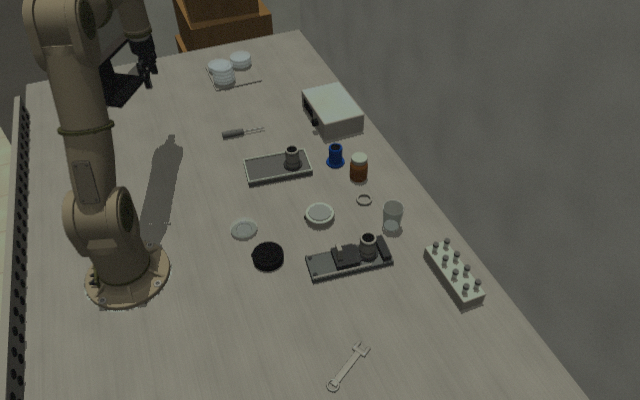

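View pics/wrist0.png

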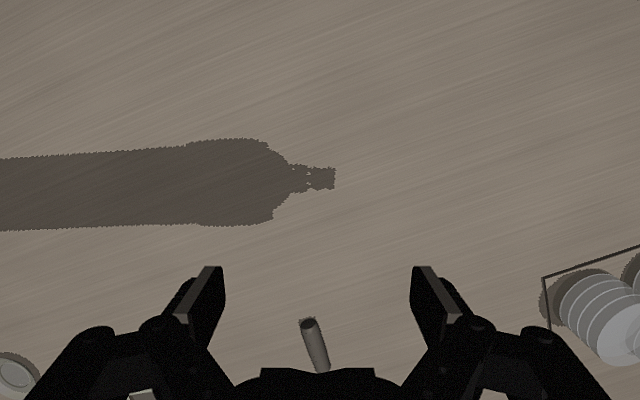

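The top picture shows the tray around (234,219) with its cell at (237,195). The fixture is around (395,197), with its cell at (399,170) and jaw handle at (398,202). The white viewer is at (328,200), and the blue cell (250,150) and black base (362,270) are the look-alikes. I'll zoom in to measure.

Run:
```python
from h import *
f=load('top0.png');im=f['img']
a=cv2.resize(im[150:245,365:425],None,fx=6,fy=6,interpolation=cv2.INTER_CUBIC)
b=cv2.resize(im[170:265,200:270],None,fx=6,fy=6,interpolation=cv2.INTER_CUBIC)
cv2.imwrite('pics/z0.png',np.clip(np.hstack([a,b]).astype(float)*1.6,0,255).astype(np.uint8))
f=load('side0.png');im=f['img']
a=cv2.resize(im[225:285,300:400],None,fx=7,fy=7,interpolation=cv2.INTER_CUBIC)
cv2.imwrite('pics/z1.png',np.clip(a*1.8,0,255).astype(np.uint8))
```

```text
(no output)
```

View pics/z0.png

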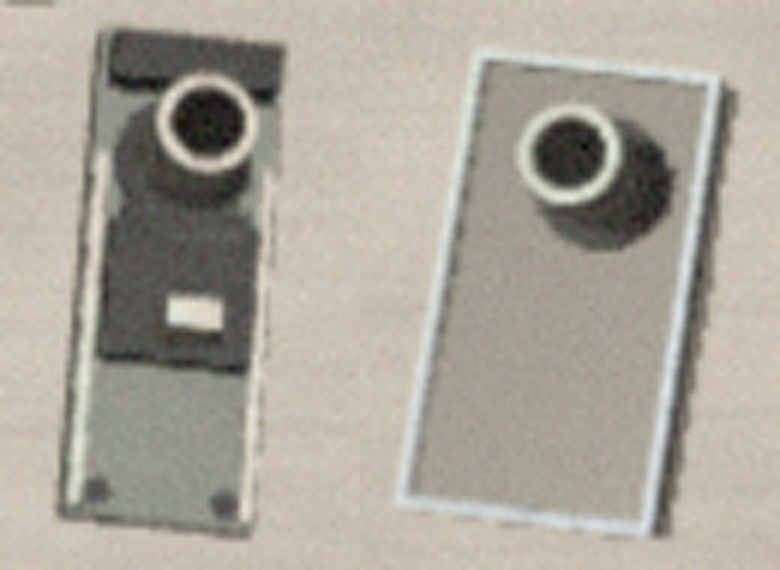

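View pics/z1.png

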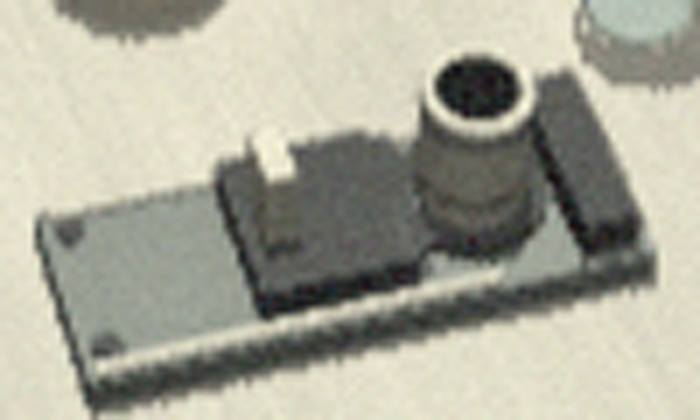

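Run:
```python
from h import *
f=load('top0.png');g=load('side0.png')
def A(x,y): return ((x+.5)/6-.5+365,(y+.5)/6-.5+150)
def B(x,y): return ((x-360+.5)/6-.5+200,(y+.5)/6-.5+170)
def S(x,y): return ((x+.5)/7-.5+300,(y+.5)/7-.5+225)
P=lambda uv,z:onz(f,[uv],z)[0].round(1)
print('fixcell',P(A(208,122),90),'side',onz(g,[S(480,93)],90).round(1))
print('handle',P(A(195,312),81),'side',onz(g,[S(273,152)],81).round(1))
print('base corners',[P(A(*p),20) for p in((103,30),(285,45),(62,515),(250,533))])
print('traycell',P(B(570,153),90))
tc=[P(B(*p),26) for p in((480,52),(718,78),(402,500),(650,532))];print('tray',tc,np.mean(tc,0))
# viewer
im=f['img'].astype(int)
m=cv2.threshold(cv2.cvtColor(f['img'],6)[180:222,308:350],0,255,cv2.THRESH_OTSU)
print(m[0]);n,l,st,c=cv2.connectedComponentsWithStats(m[1]);print(st,c)
k=st[1:,4].argmax()+1;x,y,w,h,_=st[k]
for z in(33,):print('viewer',P((308+x+(w-1)/2,180+y+(h-1)/2),z))
```

```text
fixcell [ 652.7 -200.9   90. ] side [[ 653.1 -203.2   90. ]]
handle [ 567.1 -193.3   81. ] side [[ 568.2 -193.    81. ]]
base corners [array([ 719.5, -166.1,   20. ]), array([ 711.8, -254.7,   20. ]), array([ 482.7, -139.4,   20. ]), array([ 474.3, -226.8,   20. ])]
traycell [583.4 242.3  90. ]
tray [array([646.9, 304.1,  26. ]), array([633.9, 188.9,  26. ]), array([433.4, 328.1,  26. ]), array([419.1, 212.7,  26. ])] [533.325 258.45   26.   ]
102.0
[[   6   16   31   23   93]
 [   0    0   42   42 1671]] [[23.91397849 32.24731183]
 [20.30999402 19.84619988]]
viewer [579.9  -9.7  33. ]
```

```bash
cat > go.py <<'E'
import sys
from h import *
from scipy.spatial.transform import Rotation as Ro
# usage: go.py x y z [yaw_deg of fixture frame]; prints tool shift (mm) and turn
def info(tgt,yaw=-6.5):
    s=arm.state();q=s['orientation'];R=Ro.from_quat([q[1],q[2],q[3],q[0]])
    d=R.inv().apply(np.array(tgt)-s['position'])
    a=np.radians(yaw); c,n=np.cos(a),np.sin(a)
    y=np.array([-n,c,0]);z=np.array([0,0,-1.]);x=np.cross(y,z)
    T=Ro.from_matrix(np.c_[x,y,z])
    print('t',round(s['time'],2),'pos',s['position'].round(1),'w',round(s['width'],1),'F',s['force'].round(2),'j',s['joint_pos'].round(2))
    print('shift mm',d.round(1),'turn',(R.inv()*T).as_rotvec().round(4))
if __name__=='__main__': info([float(v) for v in sys.argv[1:4]],*(float(v) for v in sys.argv[4:5]))
E
python3 go.py 560 220 256
python3 - <<'E'
from h import *
f=load('top0.png')
z=cv2.resize(f['img'][178:225,305:352],None,fx=10,fy=10,interpolation=cv2.INTER_CUBIC)
cv2.imwrite('pics/z2.png',z)
g=load('side0.png')
z=cv2.resize(g['img'][195:235,295:345],None,fx=10,fy=10,interpolation=cv2.INTER_CUBIC)
cv2.imwrite('pics/z3.png',z)
E
```

```text
t 0.15 pos [214.  586.9 255.5] w 85.6 F [ 0.06 -0.71 -0.05] j [-1.28  0.38  0.02  1.37 -0.01  1.39 -0.05]
shift mm [-4.507e+02 -2.261e+02 -1.000e-01] turn [-1.400e-03 -2.000e-04 -2.363e-01]
```

View pics/z2.png

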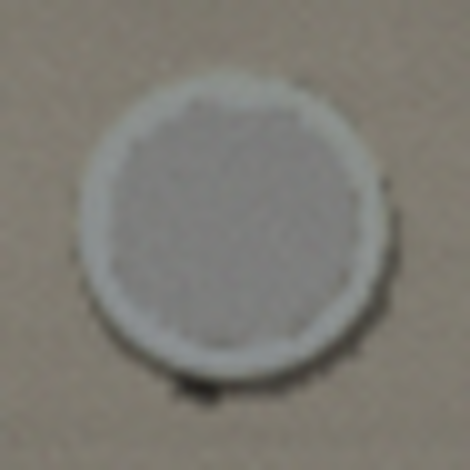

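View pics/z3.png

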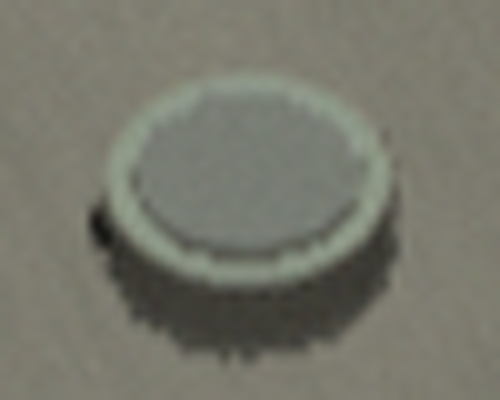

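The close-ups put the viewer's rim at about (328.0,200.0) in the top view and (319.4,212.4) in the side view. I'll start the first transit.

Call:
apply_moves --rows '[[[-0.09, -0.045, 0], [0, 0, -0.05]], [[-0.13, -0.065, 0], [0, 0, -0.08]], [[-0.17, -0.085, 0], [0, 0, -0.1]], [[-0.21, -0.105, 0], [0, 0, -0.14]], [[-0.25, -0.125, 0], [0, 0, -0.236]]]' --hand 100

```text
time: 0.65
position: [386.9, 403.7, 256.1]
orientation: [-0.0, 0.056, 0.998, -0.0]
force: [0.1, 0.1, 0.4]
width: 85.5
```

```bash
python3 go.py 575 180 230
python3 - <<'E'
from h import *
print(onz(load('top0.png'),[(327.95,200.05)],35),onz(load('side0.png'),[(319.4,212.4)],35))
E
```

```text
t 0.65 pos [386.9 403.7 256.1] w 85.5 F [0.11 0.09 0.45] j [-0.95  0.24  0.11  1.56 -0.03  1.34  0.62]
shift mm [-211.9 -201.3   26.1] turn [-0.0002 -0.0002  0.0017]
[[580.75515209  -8.12094476  35.        ]] [[581.67377885 -13.52727925  35.        ]]
```

Call:
apply_moves --rows '[[[-0.03, -0.035, 0], [0, 0, 0]], [[-0.065, -0.07, 0], [0, 0, 0]], [[-0.1, -0.105, 0], [0, 0, 0]], [[-0.135, -0.14, 0], [0, 0, 0]], [[-0.17, -0.175, 0], [0, 0, 0]]]'

```text
time: 1.15
position: [535.7, 210.6, 256.2]
orientation: [-0.0, 0.057, 0.998, 0.0]
force: [0.2, 1.2, 0.1]
width: 85.3
```

Call:
apply_moves --rows '[[[-0.02, -0.045, 0], [0, 0, 0]], [[-0.035, -0.09, 0], [0, 0, 0]], [[-0.04, -0.135, 0], [0, 0, 0]], [[-0.04, -0.18, 0], [0, 0, 0]], [[-0.04, -0.22, 0], [0, 0, 0]]]'

```text
time: 1.65
position: [549.1, -13.5, 256.0]
orientation: [-0.0, 0.058, 0.998, -0.0]
force: [0.0, 0.8, 0.1]
width: 85.4
```

```bash
python3 go.py 568 -193 200
```

```text
t 1.65 pos [549.1 -13.5 256. ] w 85.4 F [0.04 0.82 0.13] j [-0.36  0.22  0.39  1.6  -0.09  1.34  1.5 ]
shift mm [ -39.4 -176.2   56.1] turn [-0.0005 -0.0005 -0.0018]
```

Call:
apply_moves --rows '[[[-0.015, -0.045, 0.01], [0, 0, 0]], [[-0.028, -0.09, 0.02], [0, 0, 0]], [[-0.036, -0.13, 0.035], [0, 0, 0]], [[-0.038, -0.16, 0.045], [0, 0, 0]], [[-0.038, -0.173, 0.05], [0, 0, 0]]]'

```text
time: 2.15
position: [566.3, -190.9, 204.9]
orientation: [-0.001, 0.059, 0.998, -0.001]
force: [-0.5, 0.1, 0.7]
width: 85.7
```

Call:
apply_moves --rows '[[[0, 0, 0], [0, 0, 0]], [[0, 0, 0], [0, 0, 0]]]'

```text
time: 2.35
position: [568.3, -185.3, 206.5]
orientation: [0.0, 0.056, 0.998, 0.001]
force: [-0.1, 1.6, 0.5]
width: 85.1
```

```bash
python3 -c "
from h import *
f=grab('wrist','w1.png');print(-np.array(f['R']).T@f['t'])
print('handle',proj(f,[568,-193,81]),'cell',proj(f,[652.8,-202.3,90]),'viewer',proj(f,[581,-10.5,35]))"; python3 go.py 568 -193 130
```

```text
[ 489.04188482 -175.97317971  324.48513035]
handle [[306.41660298 206.3286137 ]] cell [[307.42772406 305.04913459]] viewer [[503.91272086 183.20921341]]
t 2.4 pos [ 568.6 -184.6  206.7] w 85.1 F [ 0.28 -0.3   0.36] j [-0.1   0.37  0.47  1.54 -0.17  1.27  1.86]
shift mm [-0.3 -8.5 76.7] turn [0.0012 0.0006 0.0025]
```

View pics/w1.png

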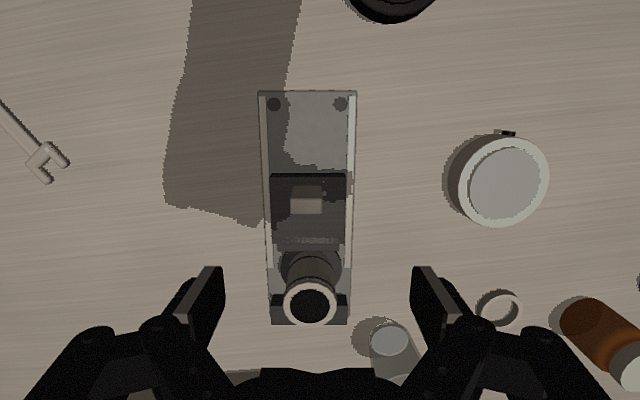

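The wrist picture agrees with the predictions within about 2 px: handle at (305,205), cell ring at (309,304), viewer at (503,182). Next I'll lower the open fingers around the handle.

Call:
apply_moves --rows '[[[0, -0.004, 0.02], [0, 0, 0]], [[0, -0.008, 0.045], [0, 0, 0]], [[0, -0.008, 0.07], [0, 0, 0]], [[0, -0.008, 0.085], [0, 0, 0]], [[0, -0.008, 0.085], [0, 0, 0]]]'

```text
time: 2.9
position: [566.4, -192.6, 119.5]
orientation: [-0.002, 0.056, 0.998, 0.001]
force: [0.3, 0.4, -0.3]
width: 85.3
```

```bash
python3 go.py 568 -193 73
```

```text
t 2.9 pos [ 566.4 -192.6  119.5] w 85.3 F [ 0.26  0.37 -0.33] j [-0.07  0.45  0.45  1.64 -0.22  1.1   1.9 ]
shift mm [-1.8 -0.3 46.5] turn [ 0.0012 -0.0034  0.0023]
```

Call:
apply_moves --rows '[[[-0.001, 0, 0.012], [0, 0, 0]], [[-0.001, 0, 0.025], [0, 0, 0]], [[-0.001, 0, 0.038], [0, 0, 0]], [[-0.001, 0, 0.046], [0, 0, 0]], [[-0.001, 0, 0.046], [0, 0, 0]]]'

```text
time: 3.4
position: [566.9, -194.8, 73.6]
orientation: [-0.001, 0.057, 0.998, 0.0]
force: [-0.7, 0.4, -1.5]
width: 85.3
```

Call:
apply_moves --rows '[[[0, 0, 0], [0, 0, 0]], [[0, 0, 0], [0, 0, 0]], [[0, 0, 0], [0, 0, 0]], [[0, 0, 0], [0, 0, 0]], [[0, 0, 0], [0, 0, 0]]]' --hand 0

```text
time: 3.9
position: [568.5, -194.2, 76.1]
orientation: [0.001, 0.056, 0.998, 0.0]
force: [0.1, 3.2, 5.0]
width: 25.2
```

Call:
apply_moves --rows '[[[0, 0, 0], [0, 0, 0]], [[0, 0, 0], [0, 0, 0]], [[0, 0, 0], [0, 0, 0]]]'

```text
time: 4.2
position: [568.5, -194.3, 76.0]
orientation: [0.001, 0.056, 0.998, 0.0]
force: [-1.5, 3.6, 5.0]
width: 25.0
```

```bash
python3 go.py 568 -193 73
```

```text
t 4.2 pos [ 568.5 -194.3   76. ] w 25.0 F [-1.49  3.61  4.99] j [-0.05  0.51  0.44  1.67 -0.24  1.02  1.92]
shift mm [0.6 1.2 3. ] turn [0.0009 0.001  0.0005]
```

Call:
apply_moves --rows '[[[0.003, 0, 0], [0, 0, 0]], [[0.007, 0, 0], [0, 0, 0]], [[0.011, 0, 0], [0, 0, 0]], [[0.015, 0, 0], [0, 0, 0]], [[0.019, 0, 0], [0, 0, 0]]]'

```text
time: 4.7
position: [550.4, -192.2, 76.0]
orientation: [0.002, 0.056, 0.998, 0.0]
force: [5.2, 2.5, 1.7]
width: 25.3
```

Call:
apply_moves --rows '[[[0.004, 0, 0], [0, 0, 0]], [[0.008, 0, 0], [0, 0, 0]], [[0.012, 0, 0], [0, 0, 0]], [[0.016, 0, 0], [0, 0, 0]], [[0.02, 0, 0], [0, 0, 0]]]'

```text
time: 5.2
position: [530.5, -190.0, 76.0]
orientation: [0.002, 0.056, 0.998, 0.0]
force: [6.1, 2.7, 1.2]
width: 25.0
```

Call:
apply_moves --rows '[[[0.001, 0, 0], [0, 0, 0]], [[0.002, 0, 0], [0, 0, 0]], [[0.003, 0, 0], [0, 0, 0]], [[0.004, 0, 0], [0, 0, 0]], [[0.004, 0, 0], [0, 0, 0]]]'

```text
time: 5.7
position: [526.4, -189.6, 76.0]
orientation: [0.001, 0.056, 0.998, 0.0]
force: [3.0, 3.0, 3.3]
width: 25.0
```

```bash
python3 go.py 523.8 -189.2 76
```

```text
t 5.7 pos [ 526.4 -189.6   76. ] w 25.0 F [2.97 3.04 3.27] j [-0.07  0.43  0.45  1.79 -0.22  0.97  1.93]
shift mm [2.6 0.1 0. ] turn [0.0005 0.0025 0.0006]
```

Travelled about 42.3 mm with no end stop yet, so I'll creep on.

Call:
apply_moves --rows '[[[0.001, 0, 0], [0, 0, 0]], [[0.002, 0, 0], [0, 0, 0]], [[0.003, 0, 0], [0, 0, 0]], [[0.004, 0, 0], [0, 0, 0]], [[0.004, 0, 0], [0, 0, 0]]]'

```text
time: 6.2
position: [524.4, -189.3, 76.1]
orientation: [0.003, 0.056, 0.998, -0.0]
force: [15.1, 0.8, -6.2]
width: 25.1
```

```bash
python3 go.py 523.8 -189.2 76
```

```text
t 6.2 pos [ 524.4 -189.3   76.1] w 25.1 F [15.12  0.75 -6.16] j [-0.07  0.42  0.45  1.8  -0.22  0.97  1.93]
shift mm [0.6 0.  0.1] turn [-0.0005  0.0065  0.0012]
```

The force rose to 15 N at 44.3 mm, so the jaw is on its end stop. Releasing and rising.

Call:
apply_moves --rows '[[[0, 0, 0], [0, 0, 0]], [[0, 0, 0], [0, 0, 0]], [[0, 0, 0], [0, 0, 0]], [[0, 0, 0], [0, 0, 0]], [[0, 0, 0], [0, 0, 0]]]' --hand 100

```text
time: 6.7
position: [520.9, -189.9, 75.2]
orientation: [-0.0, 0.057, 0.998, -0.0]
force: [-1.0, -0.1, -0.5]
width: 85.5
```

Call:
apply_moves --rows '[[[0, 0, -0.02], [0, 0, 0]], [[0, 0, -0.05], [0, 0, 0]], [[-0.01, 0, -0.08], [0, 0, 0]], [[-0.03, 0, -0.1], [0, 0, 0]], [[-0.05, 0, -0.11], [0, 0, 0]]]'

```text
time: 7.2
position: [572.1, -195.9, 188.0]
orientation: [0.002, 0.057, 0.998, -0.0]
force: [-0.5, -0.7, 1.0]
width: 85.4
```

Call:
apply_moves --rows '[[[0, 0, 0], [0, 0, 0]], [[0, 0, 0], [0, 0, 0]]]'

```text
time: 7.4
position: [570.5, -195.5, 184.8]
orientation: [-0.0, 0.057, 0.998, -0.0]
force: [-1.6, -0.2, -0.3]
width: 84.9
```

```bash
python3 -c "
from h import *
f=grab('wrist','w2.png')
print('handle',proj(f,[523.8,-188.3,81]),'cell',proj(f,[652.8,-201.3,90]),'viewer',proj(f,[581,-10.5,35]))"; python3 go.py 653 -201.5 170
```

```text
handle [[318.99762106 149.83035107]] cell [[320.87467073 318.01606969]] viewer [[529.42042192 185.57963565]]
t 7.45 pos [ 569.9 -195.5  184.4] w 85.2 F [ 0.14 -0.45 -0.23] j [-0.08  0.4   0.47  1.56 -0.19  1.23  1.88]
shift mm [-83.3   3.5  14.2] turn [-0.0001 -0.0019 -0.0008]
```

View pics/w2.png

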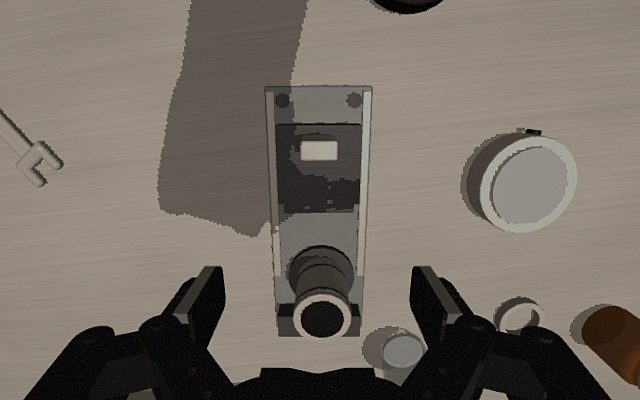

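The wrist view shows the jaw open with its handle at (319,150), as predicted. The cell ring is at (323,316). The beaker near (400,345) is close by, so I'll check the clearance.

```bash
python3 -c "
from h import *
f=load('top0.png');w=load('w2.png');g=load('side0.png')
for z in (0,85):print(onz(f,[(368,127),(365,141)],z).round(0).tolist(),onz(w,[(401,347),(380,345)],z).round(0).tolist(),onz(g,[(393,208),(391,227)],z).round(0).tolist())
z=cv2.resize(f['img'][110:190,345:425],None,fx=7,fy=7,interpolation=cv2.INTER_CUBIC);cv2.imwrite('pics/z4.png',z)
"; python3 go.py 652 -200.3 170
```

```text
[[814.0, -131.0, 0.0], [769.0, -120.0, 0.0]] [[772.0, -120.0, 0.0], [766.0, -144.0, 0.0]] [[817.0, -55.0, 0.0], [774.0, -124.0, 0.0]]
[[779.0, -120.0, 85.0], [737.0, -111.0, 85.0]] [[693.0, -138.0, 85.0], [689.0, -156.0, 85.0]] [[773.0, -123.0, 85.0], [733.0, -188.0, 85.0]]
t 7.45 pos [ 569.9 -195.5  184.4] w 85.2 F [ 0.14 -0.45 -0.23] j [-0.08  0.4   0.47  1.56 -0.19  1.23  1.88]
shift mm [-82.1   4.6  14.2] turn [-0.0001 -0.0019 -0.0008]
```

View pics/z4.png

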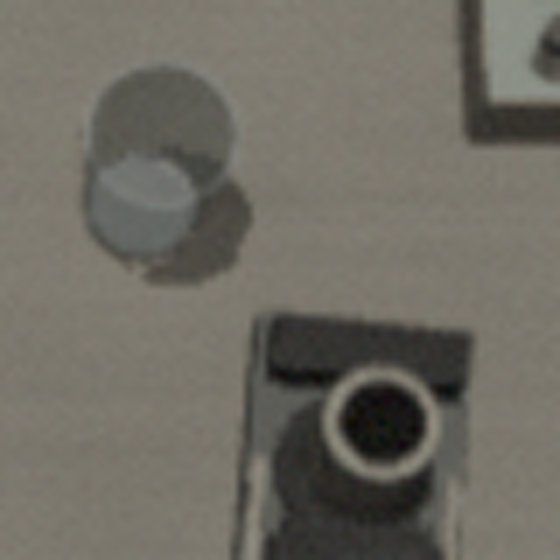

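Call:
apply_moves --rows '[[[-0.03, 0.002, 0], [0, 0, 0]], [[-0.06, 0.004, 0], [0, 0, 0]], [[-0.082, 0.004, 0.01], [0, 0, 0]], [[-0.082, 0.004, 0.03], [0, 0, 0]], [[-0.082, 0.004, 0.035], [0, 0, 0]]]'

```text
time: 7.95
position: [650.9, -200.4, 146.6]
orientation: [-0.003, 0.057, 0.998, 0.0]
force: [-0.8, -0.2, -0.0]
width: 85.3
```

Call:
apply_moves --rows '[[[0, 0, 0], [0, 0, 0]], [[0, 0, 0], [0, 0, 0]]]'

```text
time: 8.15
position: [652.3, -201.1, 151.0]
orientation: [0.0, 0.057, 0.998, -0.0]
force: [0.8, 0.2, 1.3]
width: 85.4
```

```bash
python3 go.py 652 -200.3 73
```

```text
t 8.15 pos [ 652.3 -201.1  151. ] w 85.4 F [0.75 0.22 1.25] j [-0.04  0.6   0.45  1.35 -0.26  1.25  1.88]
shift mm [ 0.4  0.7 78. ] turn [-0.0001  0.0001 -0.001 ]
```

Call:
apply_moves --rows '[[[0, 0.001, 0.02], [0, 0, 0]], [[0, 0.001, 0.04], [0, 0, 0]], [[0, 0.001, 0.06], [0, 0, 0]], [[0, 0.001, 0.074], [0, 0, 0]], [[0, 0.001, 0.077], [0, 0, 0]]]'

```text
time: 8.65
position: [652.1, -199.5, 72.2]
orientation: [-0.001, 0.057, 0.998, 0.0]
force: [0.1, 0.6, -0.3]
width: 85.3
```

Call:
apply_moves --rows '[[[0, 0, 0], [0, 0, 0]], [[0, 0, 0], [0, 0, 0]]]'

```text
time: 8.85
position: [653.6, -200.1, 74.7]
orientation: [0.001, 0.057, 0.998, -0.0]
force: [1.4, 0.0, 0.1]
width: 85.6
```

```bash
python3 go.py 652 -200.3 73; python3 -c "
from h import *
grab('wrist','w3.png')
f=grab('side','s3.png');cv2.imwrite('pics/s3z.png',cv2.resize(f['img'][140:300,250:450],None,fx=4,fy=3.75))"
```

```text
t 8.85 pos [ 653.6 -200.1   74.7] w 85.6 F [1.38 0.01 0.14] j [-0.03  0.67  0.42  1.42 -0.29  1.11  1.9 ]
shift mm [ 1.6 -0.4  1.7] turn [-0.0004  0.0019 -0.0004]
```

View pics/w3.png

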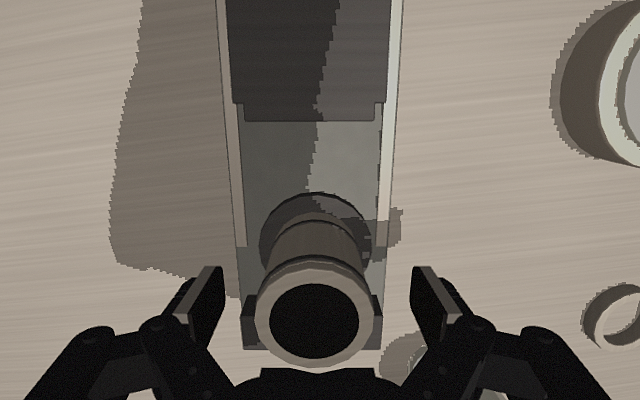

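View pics/s3z.png

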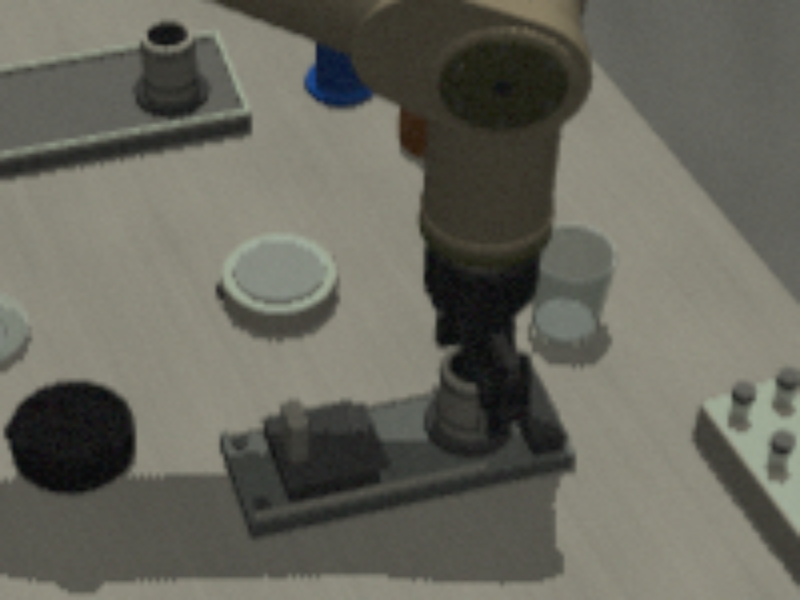

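```bash
python3 -c "
from h import *
w=load('w3.png');print(onz(w,[(315.5,321)],90)); print(onz(load('w2.png'),[(323,316)],90))"
```

```text
[[ 653.49427493 -200.11419034   90.        ]]
[[ 651.11068486 -199.44511783   90.        ]]
```

The cell is at about (653.5,-200.1), which is centred between the pads, so I'll close.

Call:
apply_moves --rows '[[[0, 0, 0], [0, 0, 0]], [[0, 0, 0], [0, 0, 0]], [[0, 0, 0], [0, 0, 0]], [[0, 0, 0], [0, 0, 0]], [[0, 0, 0], [0, 0, 0]]]' --hand 0

```text
time: 9.45
position: [653.1, -200.3, 73.8]
orientation: [0.0, 0.057, 0.998, -0.0]
force: [-0.2, -1.2, 3.5]
width: 44.6
```

Call:
apply_moves --rows '[[[0, 0, 0], [0, 0, 0]], [[0, 0, 0], [0, 0, 0]], [[0, 0, -0.001], [0, 0, 0]], [[0, 0, -0.003], [0, 0, 0]], [[0, 0, -0.005], [0, 0, 0]]]'

```text
time: 9.95
position: [652.3, -198.8, 77.2]
orientation: [-0.001, 0.057, 0.998, 0.0]
force: [-0.0, -0.5, -5.0]
width: 44.2
```

Call:
apply_moves --rows '[[[0, 0, -0.01], [0, 0, 0]], [[0, 0, -0.02], [0, 0, 0]], [[0, 0, -0.03], [0, 0, 0]], [[0, 0, -0.04], [0, 0, 0]], [[0, 0, -0.05], [0, 0, 0]]]'

```text
time: 10.45
position: [653.1, -199.8, 129.6]
orientation: [0.0, 0.057, 0.998, -0.0]
force: [-1.2, -0.5, -3.8]
width: 44.5
```

Call:
apply_moves --rows '[[[0, 0, -0.01], [0, 0, 0]], [[0, 0, -0.015], [0, 0, 0]], [[0, 0, -0.015], [0, 0, 0]], [[0, 0, -0.015], [0, 0, 0]], [[0, 0, -0.015], [0, 0, 0]]]'

```text
time: 10.95
position: [652.6, -199.5, 142.5]
orientation: [-0.001, 0.057, 0.998, 0.0]
force: [-0.6, -0.6, -3.3]
width: 44.4
```

Call:
apply_moves --rows '[[[0, 0, 0], [0, 0, 0]], [[0, 0, 0], [0, 0, 0]], [[0, 0, 0], [0, 0, 0]]]'

```text
time: 11.25
position: [652.8, -199.7, 143.0]
orientation: [-0.0, 0.057, 0.998, -0.0]
force: [0.1, -0.4, -4.2]
width: 44.3
```

```bash
python3 go.py 620 -150 160;python3 -c "
from h import *
grab('wrist','w4.png');print(arm.state()['force'])
f=grab('side','s4.png');cv2.imwrite('pics/s4z.png',cv2.resize(f['img'][140:300,250:450],None,fx=4,fy=3.75));print(arm.state()['force'])"
```

```text
t 11.25 pos [ 652.8 -199.7  143. ] w 44.3 F [ 0.07 -0.37 -4.15] j [-0.04  0.61  0.44  1.36 -0.26  1.24  1.88]
shift mm [ 38.3  45.7 -16.9] turn [-0.0001 -0.0004 -0.0003]
[ 0.43056993  0.06295802 -3.49504779]
[-0.40819284  0.23610065 -3.29110929]
```

View pics/w4.png

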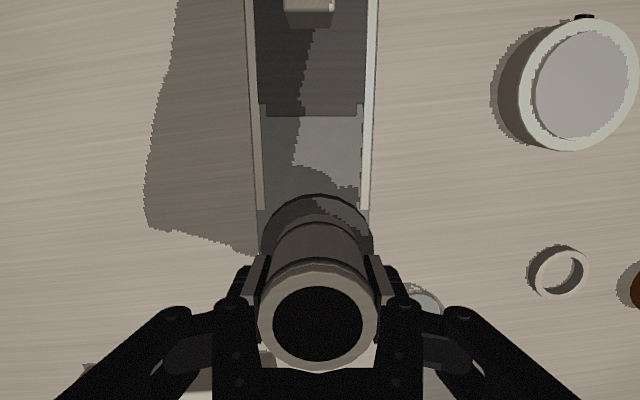

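View pics/s4z.png

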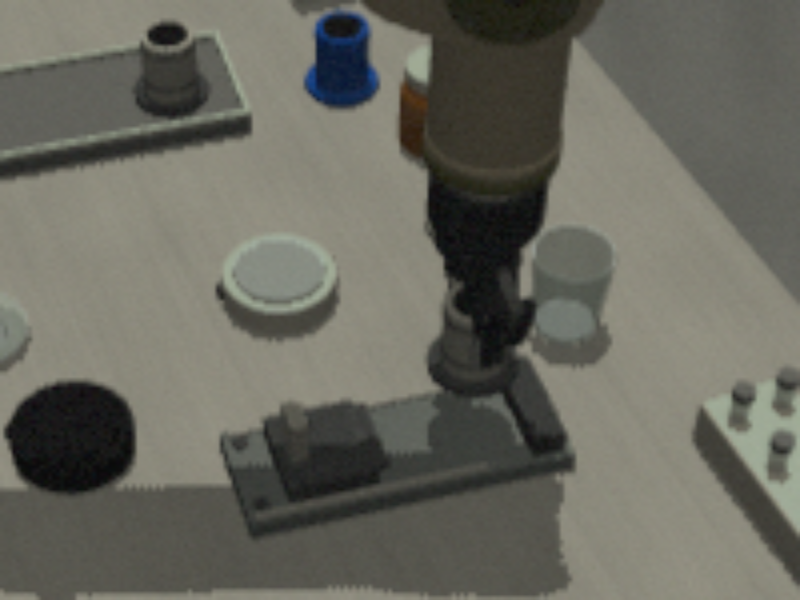

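The cell is clear of the fixture and reads about 3.7 N, so it looks like the heavy one. Now I'll carry it to the free half of the tray.

```bash
python3 go.py 478.7 264.6 200
```

```text
t 11.35 pos [ 652.9 -199.8  143.2] w 44.3 F [-0.41  0.24 -3.29] j [-0.04  0.61  0.44  1.36 -0.26  1.24  1.88]
shift mm [225.8 441.6 -56.8] turn [-0.0001 -0.0002 -0.0004]
```

Call:
apply_moves --rows '[[[0, 0, -0.01], [0, 0, 0]], [[0.002, 0.007, -0.025], [0, 0, 0]], [[0.008, 0.022, -0.04], [0, 0, 0]], [[0.018, 0.045, -0.05], [0, 0, 0]], [[0.029, 0.072, -0.055], [0, 0, 0]]]'

```text
time: 11.85
position: [632.7, -123.9, 201.5]
orientation: [0.002, 0.057, 0.998, -0.0]
force: [0.9, 0.7, -4.6]
width: 44.4
```

Call:
apply_moves --rows '[[[0.014, 0.028, 0], [0, 0, 0]], [[0.028, 0.056, 0], [0, 0, 0]], [[0.042, 0.084, 0], [0, 0, 0]], [[0.056, 0.112, 0], [0, 0, 0]], [[0.07, 0.14, 0], [0, 0, 0]]]'

```text
time: 12.35
position: [578.0, 24.8, 200.3]
orientation: [0.001, 0.056, 0.998, 0.001]
force: [0.3, 0.8, -3.4]
width: 44.4
```

Call:
apply_moves --rows '[[[0.014, 0.028, 0], [0, 0, 0]], [[0.028, 0.056, 0], [0, 0, 0]], [[0.042, 0.084, 0], [0, 0, 0]], [[0.056, 0.112, 0], [0, 0, 0]], [[0.07, 0.14, 0], [0, 0, 0]]]'

```text
time: 12.85
position: [524.0, 171.6, 200.3]
orientation: [0.001, 0.056, 0.998, 0.001]
force: [0.5, 0.3, -3.6]
width: 44.2
```

```bash
python3 go.py 478.7 264.6 200
```

```text
t 12.85 pos [524.  171.6 200.3] w 44.2 F [ 0.53  0.27 -3.6 ] j [-0.65  0.26  0.33  1.67 -0.09  1.22  1.16]
shift mm [55.5 87.3  0.4] turn [0.0019 0.0019 0.001 ]
```

Call:
apply_moves --rows '[[[0.014, 0.026, 0], [0, 0, 0]], [[0.028, 0.048, 0], [0, 0, 0]], [[0.042, 0.067, 0], [0, 0, 0]], [[0.052, 0.08, 0], [0, 0, 0]], [[0.056, 0.087, 0], [0, 0, 0]]]'

```text
time: 13.35
position: [477.5, 264.9, 200.0]
orientation: [0.0, 0.055, 0.998, 0.001]
force: [-1.2, -0.0, -3.5]
width: 44.9
```

Call:
apply_moves --rows '[[[0, 0, 0.02], [0, 0, 0]], [[0, 0, 0.04], [0, 0, 0]], [[0, 0, 0.06], [0, 0, 0]], [[0, 0, 0.075], [0, 0, 0]], [[0, 0, 0.08], [0, 0, 0]]]'

```text
time: 13.85
position: [478.6, 261.5, 117.6]
orientation: [-0.001, 0.057, 0.998, -0.001]
force: [-0.5, -0.8, -3.9]
width: 44.5
```

Call:
apply_moves --rows '[[[0, 0, 0], [0, 0, 0]], [[0, 0, 0], [0, 0, 0]]]'

```text
time: 14.05
position: [479.8, 262.3, 119.5]
orientation: [0.001, 0.057, 0.998, 0.001]
force: [0.8, 0.0, -3.0]
width: 44.6
```

```bash
python3 go.py 478.7 264.6 74;python3 -c "
from h import *
grab('wrist','w5.png')
f=grab('side','s5.png');cv2.imwrite('pics/s5z.png',cv2.resize(f['img'][100:220,210:370],None,fx=5,fy=5));print(arm.state()['force'])"
```

```text
t 14.05 pos [479.8 262.3 119.5] w 44.6 F [ 0.81  0.02 -2.96] j [-0.77  0.33  0.26  1.78 -0.1   1.05  0.98]
shift mm [ 1.4  2.2 45.5] turn [ 0.0011  0.0013 -0.0005]
[-0.03574166 -0.33782566 -4.36818311]
```

View pics/w5.png

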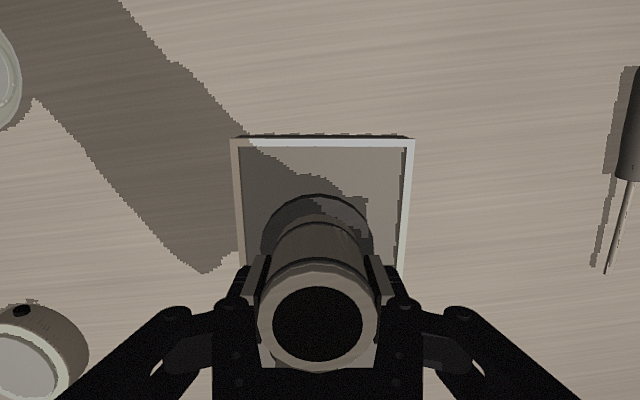

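View pics/s5z.png

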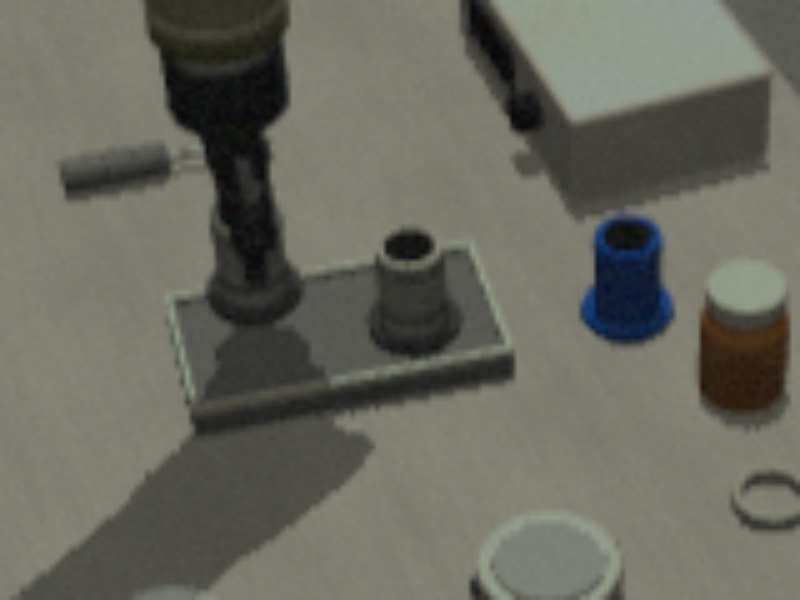

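The held cell is upright over the free half, centred between the tray rims at pixel columns 236 and 412. Lowering, slowly at the end.

Call:
apply_moves --rows '[[[0, 0.001, 0.01], [0, 0, 0]], [[0, 0.001, 0.02], [0, 0, 0]], [[0, 0.001, 0.03], [0, 0, 0]], [[0, 0.001, 0.036], [0, 0, 0]], [[0, 0.001, 0.038], [0, 0, 0]]]'

```text
time: 14.65
position: [478.7, 262.5, 78.9]
orientation: [-0.001, 0.057, 0.998, -0.001]
force: [-0.3, -0.7, -4.0]
width: 44.3
```

Call:
apply_moves --rows '[[[0, 0, 0], [0, 0, 0]], [[0, 0, 0.001], [0, 0, 0]], [[0, 0, 0.002], [0, 0, 0]], [[0, 0, 0.003], [0, 0, 0]], [[0, 0, 0.004], [0, 0, 0]]]'

```text
time: 15.15
position: [479.4, 263.0, 76.4]
orientation: [0.0, 0.057, 0.998, 0.0]
force: [-0.9, 0.4, -3.4]
width: 44.2
```

Call:
apply_moves --rows '[[[0, 0, 0.0005], [0, 0, 0]], [[0, 0, 0.001], [0, 0, 0]], [[0, 0, 0.0015], [0, 0, 0]], [[0, 0, 0.002], [0, 0, 0]], [[0, 0, 0.002], [0, 0, 0]]]'

```text
time: 15.65
position: [479.3, 262.9, 74.2]
orientation: [-0.0, 0.057, 0.998, -0.0]
force: [0.4, -0.1, -3.5]
width: 44.3
```

Call:
apply_moves --rows '[[[0, 0, 0.0005], [0, 0, 0]], [[0, 0, 0.001], [0, 0, 0]], [[0, 0, 0.001], [0, 0, 0]]]'

```text
time: 15.95
position: [479.5, 263.0, 73.8]
orientation: [0.0, 0.057, 0.998, 0.0]
force: [-3.0, -0.9, 3.2]
width: 44.4
```

Contact: the z force swung from -3.5 to +3.2 N. Releasing.

Call:
apply_moves --rows '[[[0, 0, 0], [0, 0, 0]], [[0, 0, 0], [0, 0, 0]], [[0, 0, 0], [0, 0, 0]], [[0, 0, 0], [0, 0, 0]], [[0, 0, 0], [0, 0, 0]]]' --hand 100

```text
time: 16.45
position: [479.4, 263.0, 73.3]
orientation: [-0.0, 0.057, 0.998, -0.0]
force: [0.6, -0.1, 0.0]
width: 85.3
```

Call:
apply_moves --rows '[[[0, 0, -0.01], [0, 0, 0]], [[0, 0, -0.03], [0, 0, 0]], [[0, 0, -0.055], [0, 0, 0]], [[0, 0, -0.075], [0, 0, 0]], [[0, 0, -0.08], [0, 0, 0]]]'

```text
time: 16.95
position: [480.7, 263.6, 156.5]
orientation: [0.002, 0.057, 0.998, 0.001]
force: [-0.5, 0.3, 0.6]
width: 85.6
```

Call:
apply_moves --rows '[[[0, 0, 0], [0, 0, 0]], [[0, 0, 0], [0, 0, 0]]]'

```text
time: 17.15
position: [478.9, 262.8, 152.5]
orientation: [-0.0, 0.057, 0.998, -0.0]
force: [-0.2, -0.3, -1.3]
width: 85.2
```

```bash
python3 go.py 583.4 241.5 154;python3 -c "
from h import *
f=grab('wrist','w6.png');print(proj(f,[583.4,241.5,90]),proj(f,[479.3,263,90]))
f=grab('side','s6.png');cv2.imwrite('pics/s6z.png',cv2.resize(f['img'][100:220,210:370],None,fx=5,fy=5))"
```

```text
t 17.15 pos [478.9 262.8 152.5] w 85.2 F [-0.16 -0.34 -1.33] j [-0.78  0.29  0.26  1.74 -0.08  1.12  0.97]
shift mm [-106.3   -9.3   -1.6] turn [-0.0007 -0.0009 -0.0003]
[[303.31963581 374.19923797]] [[316.68552391 238.70966522]]
```

View pics/w6.png

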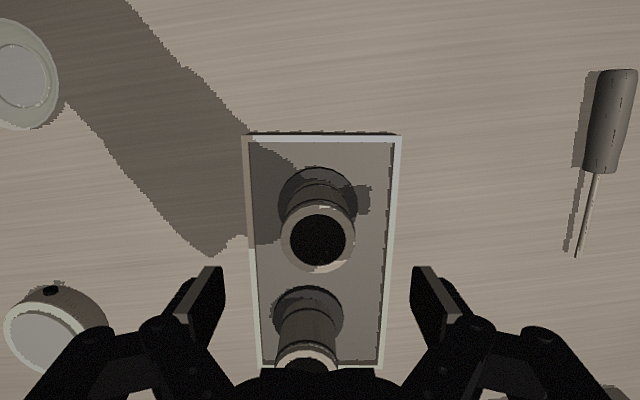

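View pics/s6z.png

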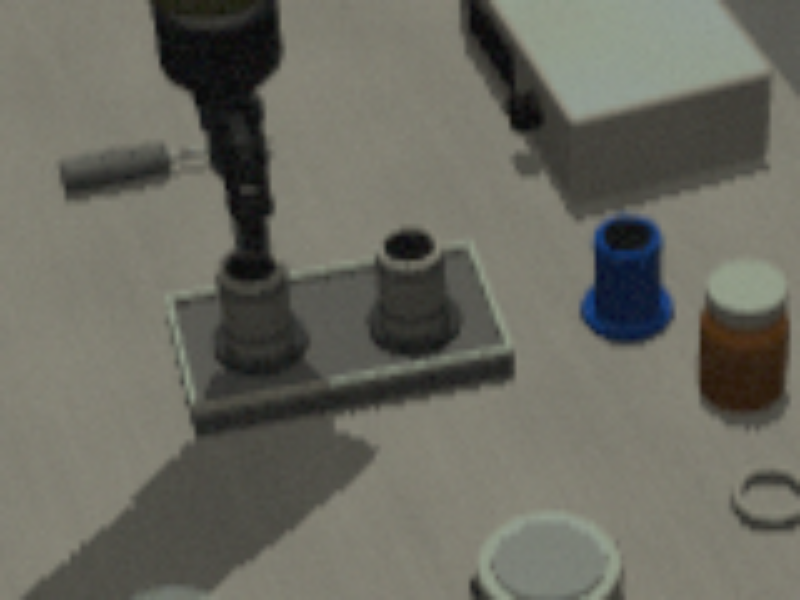

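The first cell stands upright in the tray, ring at (316,240). The second is at about (305,370), so I'll move over it.

Call:
apply_moves --rows '[[[-0.02, -0.002, -0.005], [0, 0, 0]], [[-0.05, -0.005, -0.01], [0, 0, 0]], [[-0.08, -0.008, -0.01], [0, 0, 0]], [[-0.1, -0.008, -0.005], [0, 0, 0]], [[-0.106, -0.008, 0], [0, 0, 0]]]'

```text
time: 17.75
position: [585.2, 241.5, 151.8]
orientation: [-0.0, 0.058, 0.998, -0.001]
force: [0.2, 0.0, 0.1]
width: 85.7
```

Call:
apply_moves --rows '[[[0, 0, 0], [0, 0, 0]], [[0, 0, 0], [0, 0, 0]]]'

```text
time: 17.95
position: [582.5, 243.4, 152.4]
orientation: [-0.001, 0.056, 0.998, -0.0]
force: [0.2, -0.4, -0.5]
width: 85.5
```

```bash
python3 go.py 583.4 242 74;python3 -c "
from h import *
f=grab('wrist','w7.png');print(proj(f,[583.4,242,90]))"
```

```text
t 17.95 pos [582.5 243.4 152.4] w 85.5 F [ 0.18 -0.41 -0.48] j [-0.66  0.47  0.29  1.5  -0.14  1.19  1.11]
shift mm [-1.3 -1.3 78.4] turn [-0.0007 -0.002   0.0005]
[[314.06871869 239.89309065]]
```

View pics/w7.png

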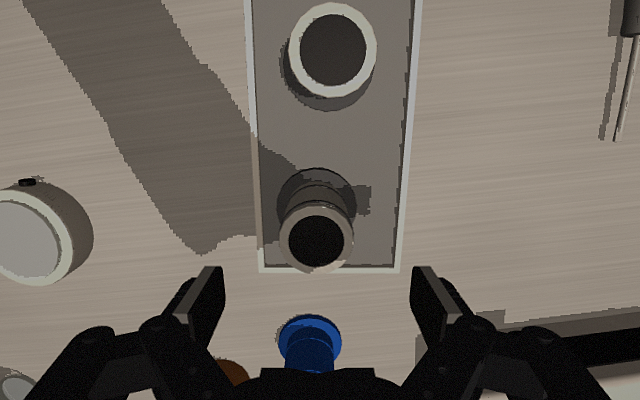

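The cell ring at (316,240) is centred between the pads. Lowering and gripping.

Call:
apply_moves --rows '[[[-0.001, 0, 0.02], [0, 0, 0]], [[-0.001, 0, 0.04], [0, 0, 0]], [[-0.001, 0, 0.06], [0, 0, 0]], [[-0.001, 0, 0.074], [0, 0, 0]], [[-0.001, 0, 0.078], [0, 0, 0]]]'

```text
time: 18.5
position: [583.2, 243.1, 73.8]
orientation: [-0.001, 0.056, 0.998, -0.0]
force: [-1.1, 0.1, 0.1]
width: 85.3
```

Call:
apply_moves --rows '[[[0, 0, 0], [0, 0, 0]], [[0, 0, 0], [0, 0, 0]], [[0, 0, 0], [0, 0, 0]]]'

```text
time: 18.8
position: [585.4, 243.1, 76.5]
orientation: [0.001, 0.057, 0.998, 0.0]
force: [0.5, 0.6, -0.5]
width: 85.7
```

```bash
python3 go.py 583.4 243 74
```

```text
t 18.8 pos [585.4 243.1  76.5] w 85.7 F [ 0.47  0.55 -0.48] j [-0.64  0.55  0.28  1.57 -0.17  1.04  1.13]
shift mm [ 1.9 -0.4  2.5] turn [ 0.001   0.0015 -0.0003]
```

Call:
apply_moves --rows '[[[0, 0, 0], [0, 0, 0]], [[0, 0, 0], [0, 0, 0]], [[0, 0, 0], [0, 0, 0]], [[0, 0, 0], [0, 0, 0]], [[0, 0, 0], [0, 0, 0]]]' --hand 0

```text
time: 19.3
position: [584.9, 242.7, 75.7]
orientation: [0.0, 0.057, 0.998, 0.0]
force: [-1.4, -1.0, 4.5]
width: 44.7
```

Call:
apply_moves --rows '[[[0, 0, 0], [0, 0, 0]], [[0, 0, 0], [0, 0, 0]], [[0, 0, -0.001], [0, 0, 0]], [[0, 0, -0.003], [0, 0, 0]], [[0, 0, -0.005], [0, 0, 0]]]'

```text
time: 19.8
position: [584.4, 243.0, 79.9]
orientation: [-0.0, 0.057, 0.998, -0.0]
force: [-0.5, -0.1, -1.2]
width: 44.5
```

Call:
apply_moves --rows '[[[0, 0, -0.01], [0, 0, 0]], [[0, 0, -0.02], [0, 0, 0]], [[0, 0, -0.03], [0, 0, 0]], [[0, 0, -0.038], [0, 0, 0]], [[0, 0, -0.04], [0, 0, 0]]]'

```text
time: 20.3
position: [585.5, 243.1, 122.1]
orientation: [0.001, 0.057, 0.998, 0.001]
force: [0.4, -0.6, -1.5]
width: 44.5
```

Call:
apply_moves --rows '[[[0, 0, 0], [0, 0, 0]], [[0, 0, 0], [0, 0, 0]], [[0, 0, 0], [0, 0, 0]], [[0, 0, 0], [0, 0, 0]], [[0, 0, 0], [0, 0, 0]]]'

```text
time: 20.8
position: [584.6, 242.8, 119.9]
orientation: [-0.0, 0.057, 0.998, -0.0]
force: [-0.0, -0.4, -1.7]
width: 44.4
```

Call:
apply_moves --rows '[[[0, 0, 0], [0, 0, 0]], [[0, 0, 0], [0, 0, 0]]]'

```text
time: 21.0
position: [584.7, 242.9, 120.2]
orientation: [-0.0, 0.057, 0.998, -0.0]
force: [-0.4, 0.7, -2.2]
width: 44.3
```

```bash
python3 go.py 583.4 243 74;python3 -c "
from h import *
f=grab('side','s8.png');cv2.imwrite('pics/s8z.png',cv2.resize(f['img'][100:220,210:370],None,fx=5,fy=5));
for i in range(4):
  print(arm.state()['force']);grab('wrist','w8.png')"
```

```text
t 21.0 pos [584.7 242.9 120.2] w 44.3 F [-0.36  0.67 -2.18] j [-0.65  0.5   0.29  1.53 -0.15  1.13  1.12]
shift mm [ 1.3  0.  46.2] turn [-0.0001 -0.0001 -0.0004]
[ 0.00900808 -0.05673796 -2.58417946]
[ 0.89371923  0.32629931 -1.72675485]
[ 0.31506476 -0.4135269  -1.1040882 ]
[-0.80236122 -0.81222778 -2.54861646]
```

View pics/s8z.png

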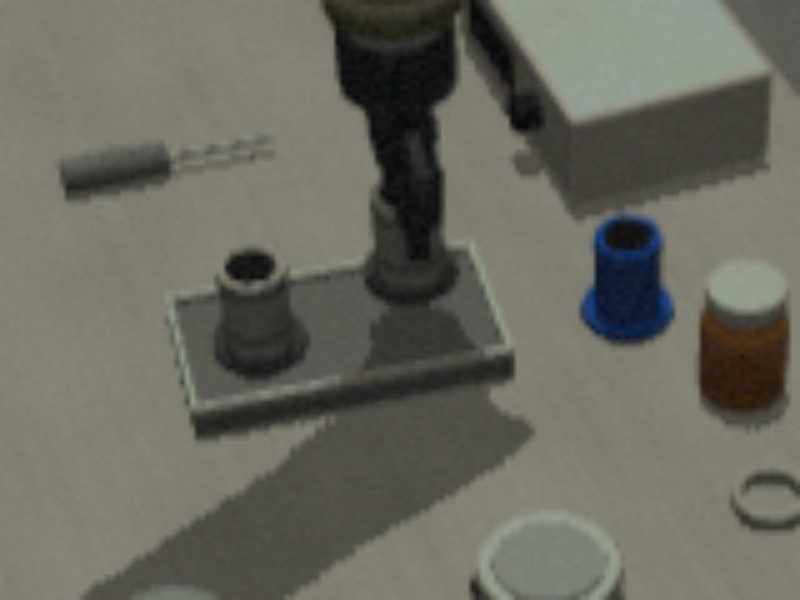

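The tray cell reads about 1.9 N against 3.7 N, so the fixture cell is the heavier. I'll set this one back down.

Call:
apply_moves --rows '[[[0, 0, 0.01], [0, 0, 0]], [[0, 0, 0.02], [0, 0, 0]], [[0, 0, 0.03], [0, 0, 0]], [[0, 0, 0.036], [0, 0, 0]], [[0, 0, 0.038], [0, 0, 0]]]'

```text
time: 21.75
position: [584.0, 242.6, 80.7]
orientation: [-0.001, 0.057, 0.998, -0.001]
force: [0.1, -0.6, -2.5]
width: 44.3
```

Call:
apply_moves --rows '[[[0, 0, 0], [0, 0, 0]], [[0, 0, 0.001], [0, 0, 0]], [[0, 0, 0.002], [0, 0, 0]], [[0, 0, 0.003], [0, 0, 0]], [[0, 0, 0.004], [0, 0, 0]]]'

```text
time: 22.25
position: [584.8, 242.9, 78.4]
orientation: [0.0, 0.057, 0.998, 0.0]
force: [0.4, 0.3, -2.3]
width: 44.0
```

Call:
apply_moves --rows '[[[0, 0, 0.0005], [0, 0, 0]], [[0, 0, 0.001], [0, 0, 0]], [[0, 0, 0.0015], [0, 0, 0]], [[0, 0, 0.0015], [0, 0, 0]]]'

```text
time: 22.65
position: [584.7, 242.9, 76.7]
orientation: [-0.0, 0.057, 0.998, -0.0]
force: [-0.4, 0.4, -2.0]
width: 44.5
```

Call:
apply_moves --rows '[[[0, 0, 0.0005], [0, 0, 0]], [[0, 0, 0.001], [0, 0, 0]], [[0, 0, 0.0013], [0, 0, 0]], [[0, 0, 0.0013], [0, 0, 0]]]'

```text
time: 23.05
position: [584.8, 242.8, 75.7]
orientation: [0.0, 0.057, 0.998, 0.0]
force: [-1.0, -1.2, 2.0]
width: 44.7
```

Contact (z force +2 N). Releasing and going back over the first cell.

Call:
apply_moves --rows '[[[0, 0, 0], [0, 0, 0]], [[0, 0, 0], [0, 0, 0]], [[0, 0, 0], [0, 0, 0]], [[0, 0, 0], [0, 0, 0]], [[0, 0, 0], [0, 0, 0]]]' --hand 100

```text
time: 23.55
position: [584.8, 242.9, 75.5]
orientation: [-0.0, 0.057, 0.998, -0.0]
force: [-0.3, -0.2, -0.1]
width: 85.8
```

Call:
apply_moves --rows '[[[0, 0, -0.01], [0, 0, 0]], [[0, 0, -0.03], [0, 0, 0]], [[0, 0, -0.055], [0, 0, 0]], [[0, 0, -0.08], [0, 0, 0]], [[0, 0, -0.09], [0, 0, 0]]]'

```text
time: 24.05
position: [586.1, 243.2, 169.1]
orientation: [0.002, 0.057, 0.998, 0.001]
force: [0.9, 0.5, -0.2]
width: 85.3
```

```bash
python3 go.py 479.4 263 155
```

```text
t 24.05 pos [586.1 243.2 169.1] w 85.3 F [ 0.87  0.5  -0.24] j [-0.66  0.46  0.3   1.48 -0.14  1.22  1.11]
shift mm [108.3   7.5  13.7] turn [ 0.0025  0.004  -0.0005]
```

Call:
apply_moves --rows '[[[0.02, 0.002, 0], [0, 0, 0]], [[0.05, 0.005, 0], [0, 0, 0]], [[0.08, 0.007, 0], [0, 0, 0]], [[0.1, 0.008, 0.01], [0, 0, 0]], [[0.107, 0.008, 0.015], [0, 0, 0]]]'

```text
time: 24.55
position: [477.0, 263.8, 149.8]
orientation: [-0.001, 0.056, 0.998, -0.0]
force: [-0.1, -0.0, -1.2]
width: 85.2
```

Call:
apply_moves --rows '[[[0, 0, 0], [0, 0, 0]], [[0, 0, 0], [0, 0, 0]], [[0, 0, 0], [0, 0, 0]]]'

```text
time: 24.85
position: [480.7, 262.5, 150.8]
orientation: [0.0, 0.058, 0.998, -0.0]
force: [0.6, 0.4, 1.0]
width: 85.1
```

```bash
python3 go.py 479.4 263 73.5;python3 -c "
from h import *
f=grab('wrist','w9.png');print(proj(f,[479.4,263,90]))
f=grab('top','t9.png');cv2.imwrite('pics/t9z.png',cv2.resize(f['img'][80:290,140:440],None,fx=2.6,fy=2.6))"
```

```text
t 24.85 pos [480.7 262.5 150.8] w 85.1 F [0.58 0.42 1.04] j [-0.78  0.3   0.27  1.74 -0.09  1.11  0.97]
shift mm [ 1.4  0.4 77.3] turn [ 0.0001  0.001  -0.0017]
[[316.84220268 237.03554459]]
```

View pics/w9.png

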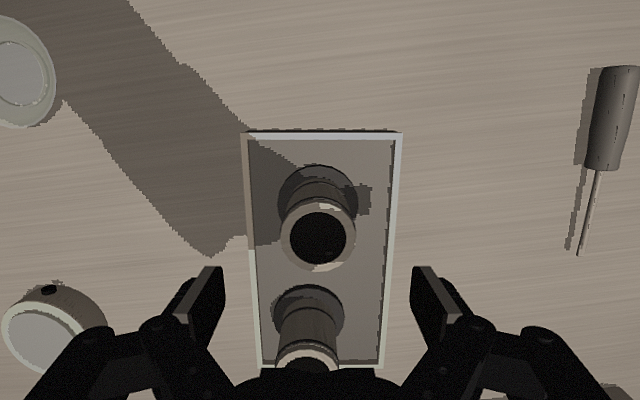

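View pics/t9z.png

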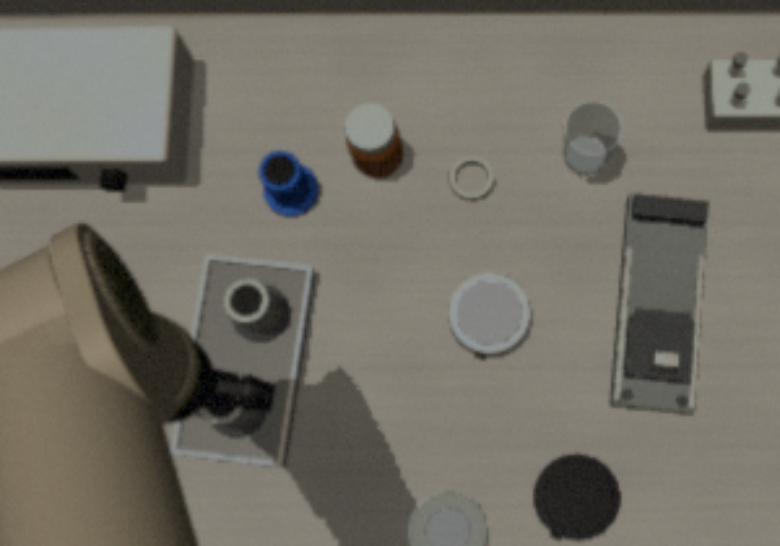

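Both cells stand upright, and the heavy one's ring at (317,237) is where I predicted. Lowering to regrasp it.

Call:
apply_moves --rows '[[[0.001, 0, 0.02], [0, 0, 0]], [[0.001, 0, 0.04], [0, 0, 0]], [[0.001, 0, 0.06], [0, 0, 0]], [[0.001, 0, 0.072], [0, 0, 0]], [[0.001, 0, 0.076], [0, 0, 0]]]'

```text
time: 25.45
position: [478.1, 262.5, 73.2]
orientation: [-0.001, 0.057, 0.998, -0.001]
force: [0.4, 0.8, 0.6]
width: 85.3
```

Call:
apply_moves --rows '[[[0, 0, 0], [0, 0, 0]], [[0, 0, 0], [0, 0, 0]], [[0, 0, 0], [0, 0, 0]]]'

```text
time: 25.75
position: [479.0, 263.5, 75.5]
orientation: [0.001, 0.057, 0.998, 0.001]
force: [-0.6, 0.2, -0.1]
width: 85.2
```

Call:
apply_moves --rows '[[[0, 0, 0], [0, 0, 0]], [[0, 0, 0], [0, 0, 0]], [[0, 0, 0], [0, 0, 0]], [[0, 0, 0], [0, 0, 0]], [[0, 0, 0], [0, 0, 0]]]' --hand 0

```text
time: 26.25
position: [478.6, 263.1, 75.0]
orientation: [0.0, 0.057, 0.998, 0.0]
force: [-2.0, -1.4, 5.7]
width: 44.7
```

Call:
apply_moves --rows '[[[0, 0, 0], [0, 0, 0]], [[0, 0, 0], [0, 0, 0]], [[0, 0, -0.001], [0, 0, 0]], [[0, 0, -0.003], [0, 0, 0]], [[0, 0, -0.005], [0, 0, 0]]]'

```text
time: 26.75
position: [477.8, 262.9, 79.0]
orientation: [-0.001, 0.057, 0.998, -0.0]
force: [0.4, -0.3, -3.8]
width: 44.6
```

Call:
apply_moves --rows '[[[0, 0, -0.01], [0, 0, 0]], [[0, 0, -0.025], [0, 0, 0]], [[0, 0, -0.045], [0, 0, 0]], [[0, 0, -0.065], [0, 0, 0]], [[0, 0, -0.085], [0, 0, 0]]]'

```text
time: 27.25
position: [478.3, 263.0, 165.9]
orientation: [0.0, 0.057, 0.998, 0.0]
force: [0.6, -0.5, -3.7]
width: 44.3
```

Call:
apply_moves --rows '[[[0, 0, -0.015], [0, 0, 0]], [[0, 0, -0.03], [0, 0, 0]], [[0, 0, -0.038], [0, 0, 0]], [[0, 0, -0.04], [0, 0, 0]], [[0, 0, -0.04], [0, 0, 0]]]'

```text
time: 27.75
position: [478.3, 263.0, 204.4]
orientation: [-0.0, 0.057, 0.998, 0.0]
force: [-0.4, 0.1, -4.6]
width: 44.3
```

```bash
python3 go.py 581.5 -10.8 189
```

```text
t 27.75 pos [478.3 263.  204.4] w 44.3 F [-0.37  0.06 -4.6 ] j [-0.79  0.25  0.28  1.68 -0.07  1.23  0.96]
shift mm [-133.7 -260.4   15.4] turn [ 0.     -0.0001 -0.0003]
```

Call:
apply_moves --rows '[[[-0.004, -0.008, 0], [0, 0, 0]], [[-0.013, -0.025, 0], [0, 0, 0]], [[-0.025, -0.049, 0], [0, 0, 0]], [[-0.039, -0.075, 0], [0, 0, 0]], [[-0.052, -0.101, 0], [0, 0, 0]]]'

```text
time: 28.25
position: [518.6, 154.9, 203.6]
orientation: [-0.001, 0.057, 0.998, -0.001]
force: [0.9, 0.2, -3.7]
width: 44.7
```

Call:
apply_moves --rows '[[[-0.013, -0.026, 0], [0, 0, 0]], [[-0.026, -0.051, 0], [0, 0, 0]], [[-0.039, -0.076, 0], [0, 0, 0]], [[-0.05, -0.098, 0], [0, 0, 0]], [[-0.06, -0.117, 0], [0, 0, 0]]]'

```text
time: 28.75
position: [564.7, 31.2, 203.6]
orientation: [-0.001, 0.058, 0.998, -0.001]
force: [-0.1, -0.4, -3.8]
width: 44.5
```

```bash
python3 go.py 581.5 -10.8 190
```

```text
t 28.75 pos [564.7  31.2 203.6] w 44.5 F [-0.11 -0.37 -3.78] j [-0.46  0.3   0.43  1.63 -0.13  1.24  1.45]
shift mm [-21.5 -39.7  13.6] turn [-0.0012 -0.0014 -0.002 ]
```

Call:
apply_moves --rows '[[[-0.008, -0.015, 0.003], [0, 0, 0]], [[-0.014, -0.026, 0.007], [0, 0, 0]], [[-0.018, -0.034, 0.01], [0, 0, 0]], [[-0.02, -0.038, 0.013], [0, 0, 0]], [[-0.021, -0.04, 0.014], [0, 0, 0]]]'

```text
time: 29.25
position: [580.9, -8.3, 189.7]
orientation: [-0.001, 0.057, 0.998, -0.0]
force: [-0.1, 0.5, -3.9]
width: 44.5
```

Call:
apply_moves --rows '[[[0, 0, 0], [0, 0, 0]], [[0, 0, 0], [0, 0, 0]], [[0, 0, 0], [0, 0, 0]], [[0, 0, 0], [0, 0, 0]], [[0, 0, 0], [0, 0, 0]]]'

```text
time: 29.75
position: [581.2, -8.0, 190.6]
orientation: [0.0, 0.057, 0.998, 0.0]
force: [0.5, -0.1, -4.2]
width: 44.4
```

```bash
python3 go.py 581.5 -10.8 190;python3 -c "
from h import *
f=grab('wrist','wa.png');print(proj(f,[[581.5,-10.8,35],[581.5,-10.8,205]]))
f=grab('side','sa.png');cv2.imwrite('pics/saz.png',cv2.resize(f['img'][100:300,200:460],None,fx=3,fy=3))
X=[[581.5,-10.8,35],[581.5,-10.8,205],[581.5,-10.8,135]];print((proj(f,X)-[200,100])*3)
f=grab('top','ta.png')
"
```

```text
t 29.75 pos [581.2  -8.  190.6] w 44.4 F [ 0.47 -0.05 -4.23] j [-0.39  0.35  0.44  1.61 -0.15  1.22  1.54]
shift mm [-0.6 -2.7  0.6] turn [0.0002 0.0002 0.0002]
[[313.32209921 195.57028952]
 [308.62420481 320.88326563]]
[[357.06181126 335.44894611]
 [354.44056499 212.49058633]
 [355.57232945 265.57920543]]
```

View pics/wa.png

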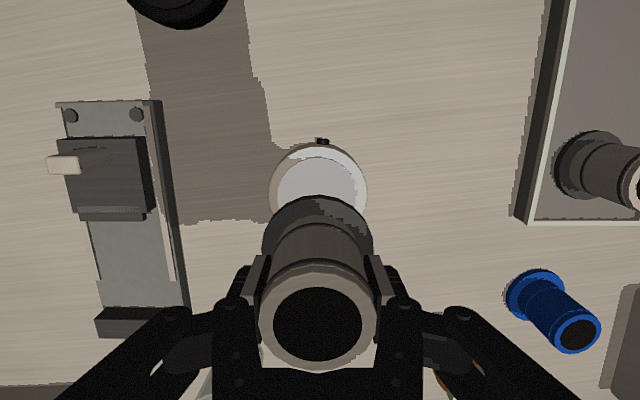

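View pics/saz.png

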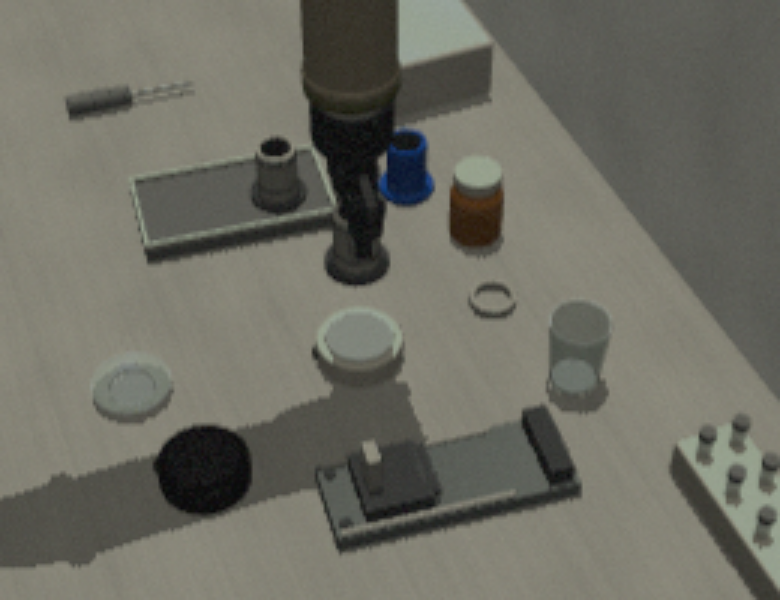

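View pics/ta.png

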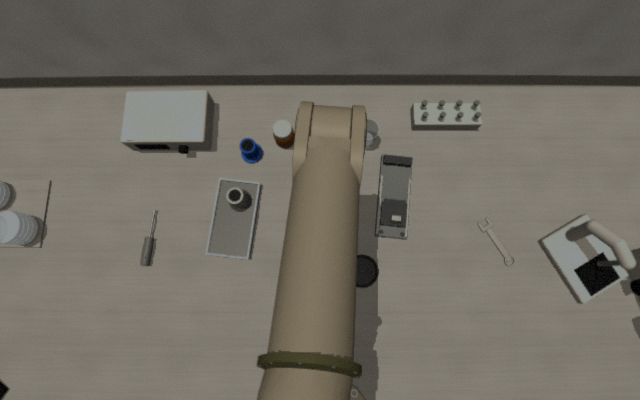

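```bash
python3 -c "
from h import *
f=load('sa.png');g=cv2.resize(f['img'][170:235,290:350],None,fx=9,fy=9,interpolation=cv2.INTER_CUBIC);cv2.imwrite('pics/sb.png',np.clip(g*1.8,0,255).astype(np.uint8))
a=np.linspace(0,6.28,200)
for n,r,z,cx,y in(('cell',32,135.6,582,-8),('cell',32,135.6,582,-11),('viewer',45,35,581.5,-8),('viewer',45,35,581.5,-11)):
  p=(proj(f,np.c_[cx+r*np.cos(a),y+r*np.sin(a),0*a+z])-[290,170]+.5)*9-.5
  print(n,y,p.min(0).round(),p.max(0).round())
"
```

```text
cell -8 [161.  96.] [357. 233.]
cell -11 [164. 102.] [361. 239.]
viewer -8 [131. 281.] [394. 473.]
viewer -11 [134. 287.] [397. 479.]
```

View pics/sb.png

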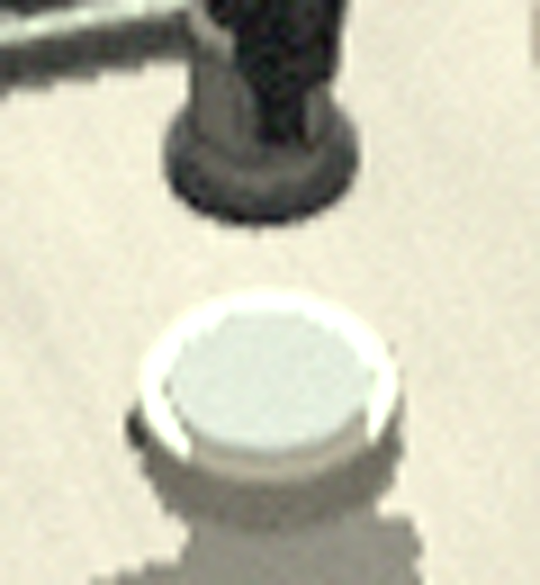

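In the wrist view the cell looks centred over the viewer. In the side view it is about 3 mm off in y and 1 mm in x, so I'll split the difference with a small nudge and then settle.

Call:
apply_moves --rows '[[[0, -0.001, 0], [0, 0, 0]], [[-0.001, -0.002, 0], [0, 0, 0]], [[-0.001, -0.002, 0], [0, 0, 0]], [[-0.001, -0.002, 0], [0, 0, 0]], [[-0.001, -0.002, 0], [0, 0, 0]]]'

```text
time: 30.4
position: [582.0, -10.5, 190.4]
orientation: [-0.0, 0.057, 0.998, -0.0]
force: [0.0, -0.3, -4.0]
width: 44.6
```

Call:
apply_moves --rows '[[[0, 0, 0], [0, 0, 0]], [[0, 0, 0], [0, 0, 0]], [[0, 0, 0], [0, 0, 0]], [[0, 0, 0], [0, 0, 0]], [[0, 0, 0], [0, 0, 0]]]'

```text
time: 30.9
position: [582.0, -10.5, 190.5]
orientation: [-0.0, 0.057, 0.998, -0.0]
force: [-0.2, -0.6, -4.6]
width: 44.6
```

```bash
python3 go.py 581.5 -10 190;python3 -c "
from h import *
f=grab('side','sc.png');cv2.imwrite('pics/scz.png',cv2.resize(f['img'][100:300,200:460],None,fx=3,fy=3));s=arm.state();print(s['time'],s['joint_velocities'].round(4))"
```

```text
t 30.9 pos [582.  -10.5 190.5] w 44.6 F [-0.24 -0.63 -4.56] j [-0.38  0.35  0.44  1.61 -0.16  1.22  1.55]
shift mm [0.5 0.4 0.5] turn [-0.     -0.     -0.0003]
30.95 [ 0.0009  0.0001  0.0005 -0.0001 -0.0002 -0.0005 -0.0002]
```

View pics/scz.png

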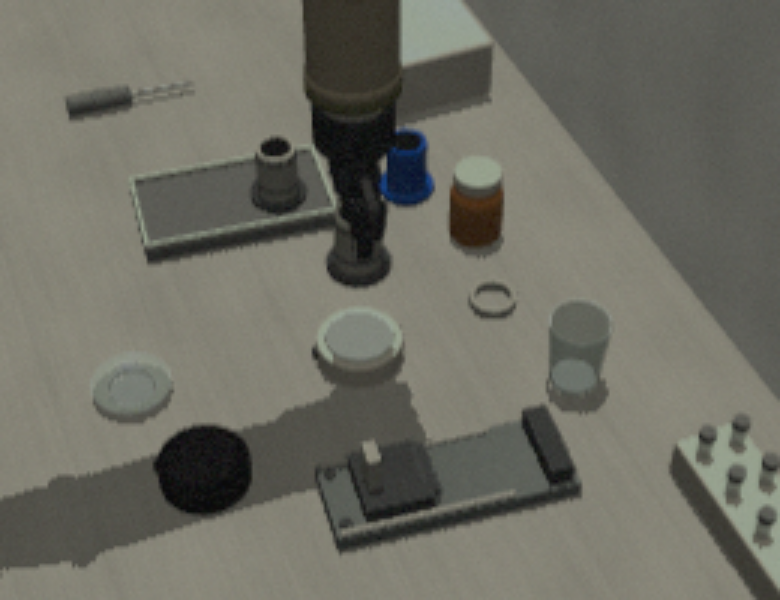

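The heavy cell is held still and upright at (358,260) in the crop, right above the viewer at (360,337). The light one stands in the tray at (277,175), the jaw is open, and the other things are where they were.

```bash
python3 -c "
from cell import arm
print(arm.sign_off())"
```

```text
the job is handed in; nothing more can be done
None
```

The job is handed in at about 31 s of the 72 s allowed. The heavier cell is held still and upright over the viewing base, and the lighter one stands in the tray.

- **Jaw:** I slid it open about 44 mm until the force rose to 15 N at the end stop, and a picture afterwards showed it open.
- **Weighing:** the fixture cell read about 3.7 N (roughly 0.37–0.4 kg) when lifted. I stood it in the free half of the tray. The tray cell then read about 1.9 N (roughly 0.2 kg) and went back down in place, so the fixture cell is the heavier. Both were set down until the force showed contact before I let go.
- **Final pose:** I picked the heavier cell up again. The gripper is at about (582, -10.5) mm, which puts the cell's underside about 100 mm above the glass, with the arm at rest.
- **Last checks:** the final side picture shows the lighter cell upright in the tray, and the things in that picture had not moved.
- **Disagreement:** the cameras differed by a few mm on the viewing base's y position (top -8, side -13.5, wrist between -7 and -11). I centred on about -10.5, so the centring is uncertain by about 3 mm.

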